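# Index the photo turntable one hole toward the lamp

### The job

The sherd on the little photo turntable needs its next view: hook a fingertip through the red pull ring, lift the spring index pin out of its hole, swing the arm one hole toward the lantern lamp and let the pin drop fully home in that hole, then move clear. Only hook and push the ring, do not pinch it; the sherd stays lying on the middle of the turntable, untouched, and everything else on the table stays where it is.

Things in the scene. Friction and masses are not known exactly. Their poses are not given: they have to be found in the camera images.
- index_stand: Fixed dark steel photo turntable stand. Origin: on the table top, under the vertical pivot of the swing arm. -x points along the arm's middle position, roughly to the robot; +y is left seen from the robot. Its aluminium index plate (60 x 224 mm, long side along y, centred 150 mm out on -x, top 22 mm high) has five holes 15 degrees (42 mm) apart on a 160 mm radius, the middle one on -x.
- swing_arm (a joint): Angle of the swing arm, rad: 0 = pin in the middle hole (the start), + = outer end swung to the stand's +y (left seen from the robot), +/-0.262 the next hole on either side, +/-0.524 the end holes. Light friction, about 1 N at the ring; it stays where it is left once the pin is out, and the pin in a hole locks it (1 mm play).
- index_pin (a joint): Lift of the spring index pin, m: 0 = fully home in a hole, 0.024 = fully up. The 12 mm round-nosed pin reaches 12 mm into a 16 mm hole, so it is clear of the plate above 0.012 (about 0.018 is good for swinging). Its spring pulls down with 3.5 N at 0 and 7 N fully up: let go over a hole it drops home, between holes it rides on the plate.
- ring_centre (a point): Centre of the red pull ring on the pin, 146 mm from the pivot axis, 88 mm above the table when home; moves with pin and arm. 6 mm round bar, 50 mm clear inside, 62 mm outside. It faces outward and leans back, plane 30 degrees from upright with the top toward the pivot: a finger pointing inward and 30 to 60 degrees down enters it. Axes: x inward to the pivot, z up.
- ring_top (a point): Middle of the ring's bar at its top, 28 mm from ring_centre (112 mm above the table when the pin is home): lift here, with the finger under it. Axes as ring_centre.
- sherd: Loose orange-brown pot handle sherd, 53 x 94 x 31 mm, lying on the turntable. Origin: centre of its underside.
- lamp: Loose small round battery lantern, 64 mm across, 104 mm tall: black foot and cap, cream diffuser. Origin: centre of its underside. It stands to the left or to the right of the stand (sign of its y in the index_stand frame); swing the arm's outer end to that side.
- ink_bottle: Loose squat green glazed bottle, 75 mm across, 70 mm tall, standing on the other side of the stand. Origin: centre of its underside.
- tile_sherd: Loose yellow and brown tile fragment, 80 x 72 x 28 mm, a bystander. Origin: centre of its underside.
- red_sherd: Loose dark red pottery fragment, 57 x 123 x 20 mm, a bystander. Origin: centre of its underside.
- turntable (a point): Centre of the turntable's rubber top, on the pivot axis, 50 mm above the table. The aluminium turntable, 132 mm across, turns with the blue swing arm (26 mm wide, top 37 mm above the table), which runs out to a steel pin barrel (28 mm across, top 56 mm above the table) at 160 mm radius. Axes: x inward along the arm, z up.
Mind the look-alikes: they are no part of the job. What is shaped like the sherd but blue is not meant.

How it is judged:
By the outcome, as a careful person would: the job done as asked, in the order asked, and still so for the second after the job is handed in, with the robot touching nothing.
It also fails if it takes over 35 s, if anything falls off the work surface, if the arm or the gripper's body presses on something with over 40 N, if the wrist force passes 120 N, or if a joint passes its speed limit or range.

### The arm

A 6-joint arm with a two-finger parallel gripper is mounted at the origin on the work surface; the furniture and walls round the work are solid. World frame = base frame: x ahead of the robot, y to its left, z up, the work surface at z = 0. Lengths are in mm, angles in rad, forces in N, time in s.
With the tool pointing down it reaches from about 350 to 850 mm from the base axis. Payload 8.1 kg.
Tool frame: the origin (TCP) lies on the mounting face of the last link; the fingertips stand arm.tip_reach ahead of it and the grasp point (between the pads) lies 155 mm ahead of it (arm.tip_reach is the distance from the TCP to the fingertips, in mm); z points along the fingers, y is the line along which they close (so a half turn about z gives the same grasp; the last joint's range is limited). The gripper opens to 85 mm and grips with 20 to 120 N. Pads are 22 mm wide; open, the fingers measure 114 mm over their backs; the gripper's body (76 mm by 85 mm) begins 54 mm behind the grasp point. The pads swing forward as they close: fully open they stand 13 mm farther back than shut.
Start: joints at [1.063, 0.13, 1.488, -0, 1.523, -0.085], TCP at [246.17, 547.181, 404.692] pointing down, gripper open.
Joint ranges: [-2.96, 2.96], [-0.89, 2.26], [0.02, 2.5], [-1.34, 4.48], [0, 2.73], [-2.66, 2.66]. Speed limits (rad/s): [2.39, 2.39, 2.79, 3.14, 3.14, 3.14].

### API

Orientations are given as a unit quaternion [w, x, y, z].
In Python, from station import arm gives the robot as it stands.
- The arm moves only by the tool apply_moves, never from a script. Its argument "increments" is text: rows parted by semicolons, each of 7 numbers parted by spaces: the turn, a rotation vector about the world's x, y, z in units of 5 degrees (1.0 is 5 degrees), then the shift along the world's x, y, z in cm, then the closure, from -1 (fully open) to 1 (shut). A call has 1 to 5 rows; each row shifts and turns the commanded pose from where the row before left it; what a row does not reach is not made up. A row lasts 1/12 s, in which the tool goes at most 41.7 mm and 7.16 degrees, less where a joint would pass 70% of its speed; a pose out of reach is approached as far as the arm can. A call is refused whole if a number of a shift passes 4.17 or a number of a turn 1, either way. A call with a gripper value outside its range is refused whole. The fingers move at their own pace and stop on an object; the grip force is fixed at half the most. Time passes only in rows, so rows that do not move let the fingers close. It gives the time, the measured TCP pose, the force, the opening and the grip force at its end, in the units of the state.
- arm.observe(): the state, without advancing time (a new reading comes with each control period).
- arm.grab_frame(name): name is "side" or "top" or "wrist"; returns a dict with "pixels" (400x640x3 uint8, red, green, blue), "depth" (400x640 float32, mm along the optical axis (not along the pixel's ray), 0 where there is no reading), "fx", "fy", "cx", "cy" (pixels), "xyz" and "orientation" of the camera in the world; the wrist camera has in their place "tool_from_camera" (4x4, takes a point from camera to tool coordinates, whose origin is the TCP and whose axes are the flange's). Camera axes: x right, y down, z forward; pixel columns grow to the right and rows downward; lengths in mm; the calibration is good to about 2 mm. A picture is of the moment at which its call begins: read the wrist's pose just before it.
- arm.close_job(): hands the job in; it is judged then, once.
The state is a dict: "time_s": time; "qpos": joint angles; "qd": joint speeds; "joint_efforts": joint torques, N m; "position": TCP position; "tcp_rot": TCP orientation; "contact_force": force on the tool from outside, world axes, zero at the start; "wrist_torque": the same for the moment, N m; "width": opening from 0.0 (shut) to 1.0 (fully open); "grasp_force": force on a finger pad.
Only numpy, scipy, OpenCV 4.12 (cv2) and the standard library are available. Lean on these libraries where they do the work, as an engineer would, in place of code of your own. Each camera call takes 0.05 s, during which the arm holds its last target. There are 200 camera calls.

## Working session

There is one attempt and no reset: what is moved stays moved. The work goes in short steps, Python scripts to look and compute and a tool call to move; the robot and the scene stay as the last step left them, time stands still between calls to the robot, and variables do not carry over. Pictures are saved under pics/ and viewed, at most 10 in all, crops included, and the job is handed in when it is done.

Besides the shell and the picture viewer there is one more tool, called after "Emit:" as name(argument=value, ...) on one line, values as JSON. apply_moves: Moves the arm, as the interface text tells. Its arguments: {"type":"object","properties":{"increments":{"type":"string"}},"required":["increments"]}

```bash
mkdir -p pics; ls; cat > h.py <<'E'
from station import arm
import numpy as np,cv2
from scipy.spatial.transform import Rotation as R
def rot(q): return R.from_quat([q[1],q[2],q[3],q[0]])
def cloud(f):
    d=f['depth'];v,u=np.mgrid[:400,:640]
    P=np.stack([(u-f['cx'])/f['fx']*d,(v-f['cy'])/f['fy']*d,d],-1)
    if 'xyz' in f: return rot(f['orientation']).apply(P.reshape(-1,3)).reshape(P.shape)+np.array(f['xyz'])
def proj(f,p):
    c=rot(f['orientation']).inv().apply(np.array(p)-np.array(f['xyz']))
    return f['fx']*c[...,0]/c[...,2]+f['cx'],f['fy']*c[...,1]/c[...,2]+f['cy']
E
python3 - <<'E'
from h import *
print(arm.observe(),arm.tip_reach)
for n in('top','side'):
    f=arm.grab_frame(n);np.savez(''+n+'0.npz',**f)
    print(n,f['xyz'],f['orientation'],f['fx'])
    cv2.imwrite(f'pics/{n}0.png',f['pixels'][...,::-1])
E
```

```text
pics
{'time_s': 0.0, 'qpos': array([ 1.06256596e+00,  1.31184781e-01,  1.48930071e+00,  2.38816739e-05,
        1.52302275e+00, -8.53896936e-02]), 'qd': array([-8.95730605e-04, -9.26915264e-04,  2.76194315e-04,  6.32228620e-04,
       -6.83829244e-05, -2.05607487e-04]), 'joint_efforts': array([ 2.03051836e-04, -5.69423139e+01, -5.00535178e+01, -9.77325953e-05,
        1.54331949e-02, -1.91396066e-05]), 'position': array([246.06514904, 546.96112097, 403.61826253]), 'tcp_rot': array([-2.91532013e-04,  2.09849296e-01,  9.77733274e-01, -9.12424554e-04]), 'contact_force': array([-0.65449455,  0.03013223, -1.09744405]), 'wrist_torque': array([ 0.01243151, -0.01896435,  0.02453069]), 'grasp_force': 0.0, 'width': 1.0004079486477375} 173.4
top [ 235.906184     99.64719927 1802.0682374 ] [-0.05673501  0.71154695 -0.69775283  0.06019191] 498.9597695070858
side [ 491.57395742 1280.30475661 1105.75423381] [ 0.00688751 -0.01840806  0.90725977 -0.42011119] 465.50986634885453
```

View pics/top0.png

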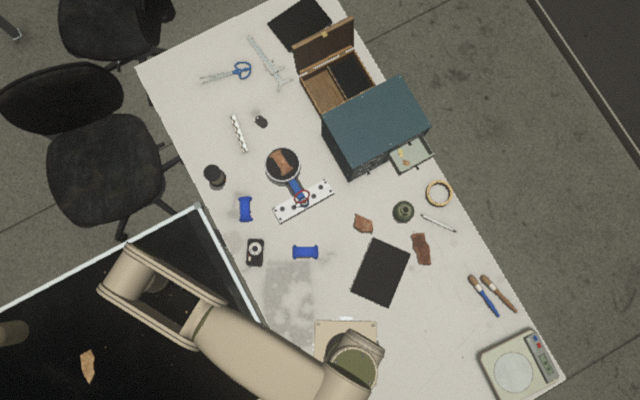

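View pics/side0.png

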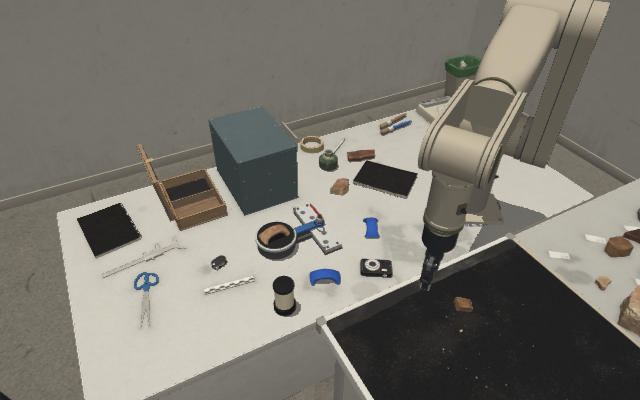

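The top view shows the turntable with the orange-brown sherd at (284,163), the index plate at (303,201) with the red ring near (303,197), the lamp at (214,175) and the ink bottle at (403,211). The pieces at (245,208) and (305,252) are sherd-shaped but blue, so they are decoys. In the side view the turntable is at (276,237), the ring at (316,212) and the lamp at (284,296).

```bash
python3 - <<'E'
from h import *
out=[]
for n,(x0,x1,y0,y1) in (('top',(200,430,140,230)),('side',(250,350,195,280))):
    f=dict(np.load(n+'0.npz'));P=cloud(f);im=f['pixels'].astype(int)
    roi=np.zeros((400,640),bool);roi[y0:y1,x0:x1]=1
    r,g,b=im[...,0],im[...,1],im[...,2]
    red=roi&(r>110)&(g<70)&(b<80)
    blue=roi&(b>110)&(r<80)
    print(n,'red',red.sum(),np.argwhere(red)[:,::-1].mean(0), P[red].mean(0),P[red].min(0),P[red].max(0))
    print('blue',blue.sum(),P[blue&(P[...,2]>25)].mean(0))
    z=P[...,2]
    pl=roi&(z>15)&(z<30)&(im.sum(-1)>420)
    if n=='top': pl[:, :265]=0; pl[:, 340:]=0
    nl,lab,st,_=cv2.connectedComponentsWithStats(pl.astype(np.uint8))
    k=1+st[1:,4].argmax();pts=P[lab==k][:,:2].astype(np.float32)
    print('plate',st[k],cv2.minAreaRect(pts),np.median(P[lab==k][:,2]))
    tt=roi&(z>40)&(z<60)
    nl,lab,st,_=cv2.connectedComponentsWithStats(tt.astype(np.uint8));k=1+st[1:,4].argmax()
    print('tt',cv2.minEnclosingCircle(P[lab==k][:,:2].astype(np.float32)),P[lab==k].mean(0))
    if n=='top':
        for a,(u,v) in dict(lamp=(214,173),bottle=(403,211)).items(): print(a,P[v,u])
    c=f['pixels'][195:255,255:355] if n=='side' else f['pixels'][140:230,230:350]
    out.append(cv2.resize(c[...,::-1],None,fx=6,fy=6,interpolation=cv2.INTER_CUBIC))
cv2.imwrite('pics/c0.png',cv2.resize(out[0],(720,540)));cv2.imwrite('pics/c1.png',out[1])
E
```

```text
top red 14 [300.21428571 196.28571429] [532.8305326  165.53597633  94.85853966] [517.09584181 145.96244608  59.54337837] [552.01587454 183.18463785 121.19982811]
blue 354 [534.0420991  270.8903744   50.52153239]
plate [272 195  34  28 347] ((497.37060546875, 212.63087463378906), (70.3504867553711, 104.93401336669922), 38.90727233886719) 21.760026596041598
tt ((649.03173828125, 229.52821350097656), 77.07768249511719) [652.82742155 234.58617869  49.2430799 ]
lamp [608.68975336 468.20237533  98.67107631]
bottle [ 501.11977563 -205.69904124    9.57015118]
side red 19 [314.47368421 209.52631579] [534.68409459 177.50989195 106.26513266] [516.58718028 154.65367744  90.9128337 ] [550.07564577 185.9228719  115.82928966]
blue 383 [531.30248914 276.2823088   36.36362295]
plate [311 223  31  27 326] ((497.8583679199219, 212.22227478027344), (65.1872329711914, 106.94609069824219), 32.474578857421875) 20.169544849492922
tt ((656.5687866210938, 238.41220092773438), 67.52417755126953) [652.94655105 250.32168914  47.93794343]
```

View pics/c0.png

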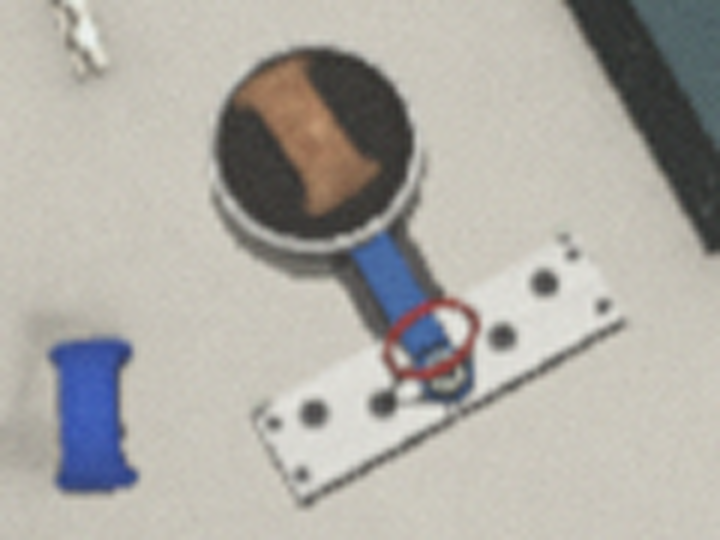

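View pics/c1.png

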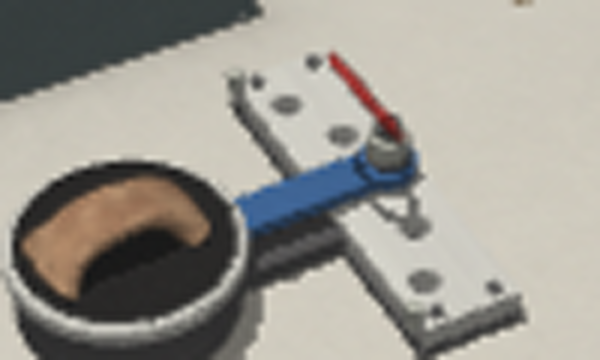

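The crops confirm the orange-brown sherd on the turntable, with four free holes in the top crop at (314,412), (383,403), (502,336) and (545,283). The red ring stands above the barrel. I'll fit the stand pose from the hole pixels in both views.

```bash
python3 - <<'E'
from h import *
from scipy.optimize import least_squares
T=dict(np.load('top0.npz'));S=dict(np.load('side0.npz'))
ht=np.array([(314,412),(383,403),(502,336),(545,283),(315,143)])/6+[230,140]
hs=np.array([(425,281),(415,226),(343,134),(287,104),(125,228)])/6+[255,195]
ang=np.radians([30,15,-15,-30])
L=np.array([(-160*np.cos(a),160*-np.sin(a)*-1,22) for a in ang]+[(0,0,50)])
def W(p,L):
    c,s=np.cos(p[2]),np.sin(p[2]);return np.stack([p[0]+c*L[:,0]-s*L[:,1],p[1]+s*L[:,0]+c*L[:,1],L[:,2]],-1)
def res(p,which):
    o=[]
    for f,h in((T,ht),(S,hs)):
        if f is T and 't' not in which or f is S and 's' not in which: continue
        o.append((np.stack(proj(f,W(p,L)),-1)-h).ravel())
    return np.concatenate(o)
for w in('t','s','ts'):
    r=least_squares(res,[650,235,.6],args=(w,));print(w,r.x,np.abs(r.fun).max(),np.round(r.fun,1))
p=r.x;np.save('pose.npy',p)
print(W(p,np.array([(-146,0,88),(-132,0,112.),(-160,0,56)])))
f=T
print([np.round(np.array(proj(T,w)),1) for w in W(p,np.array([(-146,0,88),(-132,0,112.)]))],[np.round(np.array(proj(S,w)),1) for w in W(p,np.array([(-146,0,88),(-132,0,112.)]))])
E
```

```text
t [6.58814984e+02 2.34365804e+02 5.39567043e-01] 0.1835222399982115 [-0.   0.1 -0.   0.1  0.1  0.1 -0.  -0.1 -0.  -0.2]
s [6.56557843e+02 2.36601807e+02 5.23461019e-01] 0.9764602640049134 [-0.3 -0.2 -0.  -0.2  0.3 -0.2  0.4 -0.5 -0.4  1. ]
ts [6.57536167e+02 2.35016153e+02 5.32182270e-01] 0.9599950288152002 [-0.5  0.4 -0.5  0.5 -0.3  0.6 -0.4  0.6 -0.2  0.2 -0.6 -0.9 -0.4 -0.9
 -0.2 -0.7 -0.2 -1.  -0.6  0.6]
[[531.7277035  160.93356076  88.        ]
 [543.79152879 168.03737096 112.        ]
 [519.6638782  153.82975056  56.        ]]
[array([301.6, 197. ]), array([299.4, 192.3])] [array([315.6, 210.3]), array([311.8, 206.1])]
```

```bash
cat >> h.py <<'E'
def target(back,ang=0.,lift=0.,pitch=45,sgn=1,up=0.,z0=88):
    """TCP pose with the tip axis through the ring centre, TCP `back` mm behind it"""
    x0,y0,yaw=np.load('pose.npy');a=yaw-ang
    i=np.array([np.cos(a),np.sin(a),0]);c=np.array([x0,y0,0])-146*i+[0,0,z0+lift+up]
    p=np.radians(pitch);z=i*np.cos(p)-np.array([0,0,np.sin(p)]);y=sgn*np.array([-i[1],i[0],0])
    return c-back*z,R.from_matrix(np.stack([np.cross(y,z),y,z],-1))
def delta(t):
    s=arm.observe();p,r=t
    rv=np.degrees((r*rot(s['tcp_rot']).inv()).as_rotvec())/5
    print('t',round(s['time_s'],2),'turn units',np.round(rv,2),'shift cm',np.round((p-s['position'])/10,2),'F',np.round(s['contact_force'],1),'q',np.round(s['qpos'],2),'w',round(s['width'],2))
E
python3 - <<'E'
from h import *
print(arm.grab_frame('wrist')['tool_from_camera'])
for s in(1,-1): delta(target(240,sgn=s)); print(target(240,sgn=s)[0])
E
```

```text
[[-4.94584370e-04 -9.60979588e-01 -2.76618849e-01  7.04721408e+01]
 [ 9.99999852e-01 -4.12280166e-04 -3.55693308e-04  3.85750487e-01]
 [ 2.27769544e-04 -2.76618984e-01  9.60979649e-01  3.13264326e+01]
 [ 0.00000000e+00  0.00000000e+00  0.00000000e+00  1.00000000e+00]]
t 0.15 turn units [ 0.53 -9.32 10.36] shift cm [ 13.94 -47.22 -14.62] F [-0.5 -0.7 -0.5] q [ 1.06  0.13  1.49  0.    1.52 -0.09] w 1.0
[385.4920577   74.82237741 257.70562748]
t 0.15 turn units [ 10.95   0.58 -23.53] shift cm [ 13.94 -47.22 -14.62] F [-0.5 -0.7 -0.5] q [ 1.06  0.13  1.49  0.    1.52 -0.09] w 1.0
[385.4920577   74.82237741 257.70562748]
```

Emit:
apply_moves(increments="0.42 0.02 -0.9 0.5 -1.8 -0.3 1;0.42 0.02 -0.9 0.5 -1.8 -0.3 1;0.42 0.02 -0.9 0.5 -1.8 -0.3 1;0.42 0.02 -0.9 0.5 -1.8 -0.3 1;0.42 0.02 -0.9 0.5 -1.8 -0.3 1")

```text
time_s: 0.57
position: [271.2, 456.3, 389.1]
tcp_rot: [-0.024, 0.397, 0.913, 0.088]
contact_force: [0.7, 0.3, 0.3]
width: 0.303
grasp_force: 0.0
```

Emit:
apply_moves(increments="0.42 0.02 -0.9 0.5 -1.8 -0.3 1;0.42 0.02 -0.9 0.5 -1.8 -0.3 1;0.42 0.02 -0.9 0.5 -1.8 -0.3 1;0.42 0.02 -0.9 0.5 -1.8 -0.3 1;0.42 0.02 -0.9 0.5 -1.8 -0.3 1")

```text
time_s: 0.98
position: [296.2, 366.2, 374.2]
tcp_rot: [-0.046, 0.564, 0.806, 0.172]
contact_force: [-0.6, -0.0, 0.8]
width: -0.002
grasp_force: 0.0
```

Emit:
apply_moves(increments="0.42 0.02 -0.9 0.5 -1.8 -0.5 1;0.42 0.02 -0.9 0.5 -1.8 -0.5 1;0.42 0.02 -0.9 0.5 -1.8 -0.5 1;0.42 0.02 -0.9 0.5 -1.8 -0.5 1;0.42 0.02 -0.9 0.5 -1.8 -0.5 1")

```text
time_s: 1.4
position: [321.2, 276.3, 349.1]
tcp_rot: [-0.066, 0.704, 0.662, 0.248]
contact_force: [0.6, -0.2, 0.2]
width: 0.001
grasp_force: 0.0
```

Emit:
apply_moves(increments="0.42 0.02 -0.9 0.5 -1.8 -0.5 1;0.42 0.02 -0.9 0.5 -1.8 -0.5 1;0.42 0.02 -0.9 0.5 -1.8 -0.5 1;0.42 0.02 -0.9 0.5 -1.8 -0.5 1;0.42 0.02 -0.9 0.5 -1.8 -0.5 1")

```text
time_s: 1.82
position: [346.1, 186.3, 324.2]
tcp_rot: [-0.083, 0.812, 0.486, 0.312]
contact_force: [0.1, -0.4, 0.0]
width: -0.002
grasp_force: 0.0
```

```bash
python3 -c "
from h import *
delta(target(240,sgn=-1))"
```

```text
t 1.82 turn units [ 2.59  0.17 -5.45] shift cm [  3.94 -11.15  -6.65] F [ 0.1 -0.4  0. ] q [ 0.19 -0.82  2.45  0.43  0.99  0.54] w -0.0
```

```bash
python3 -c "
from h import *
delta(target(215,sgn=-1,pitch=55))"
```

```text
t 1.82 turn units [ 1.18  1.61 -5.63] shift cm [ 7.93 -8.79 -6.01] F [ 0.1 -0.4  0. ] q [ 0.19 -0.82  2.45  0.43  0.99  0.54] w -0.0
```

Emit:
apply_moves(increments="0.17 0.23 -0.8 1.6 -1.2 0 1;0.17 0.23 -0.8 1.6 -1.2 0 1;0.17 0.23 -0.8 1.6 -1.3 -1 1;0.17 0.23 -0.8 1.6 -1.3 -1 1;0.17 0.23 -0.8 1.5 -1.3 -1 1")

```text
time_s: 2.23
position: [425.9, 123.3, 294.4]
tcp_rot: [-0.081, 0.895, 0.321, 0.299]
contact_force: [0.2, 0.4, -0.5]
width: 0.0
grasp_force: 0.0
```

Emit:
apply_moves(increments="0.17 0.23 -0.8 0 -1.3 -1.5 1;0.16 0.23 -0.83 0 -1.2 -1.5 1;0 0 0 0 0 0 1")

```text
time_s: 2.48
position: [423.9, 97.8, 260.9]
tcp_rot: [-0.079, 0.921, 0.25, 0.287]
contact_force: [-1.0, -0.1, -0.1]
width: 0.004
grasp_force: 0.0
```

```bash
python3 -c "
from h import *
delta(target(215,sgn=-1,pitch=55))
f=arm.grab_frame('wrist');cv2.imwrite('pics/w1.png',f['pixels'][...,::-1])
s=arm.observe();T=f['tool_from_camera'];r=rot(s['tcp_rot'])
for l,(b,n) in enumerate([(0,'ring')]):
  p=target(0)[0];q=r.inv().apply(p-s['position']);c=T[:3,:3].T@(q-T[:3,3]);print(f['fx']*c[0]/c[2]+f['cx'],f['fy']*c[1]/c[2]+f['cy'],c)
"
```

```text
t 2.48 turn units [ 0.01 -0.07  0.01] shift cm [0.16 0.05 0.32] F [-1.  -0.1 -0.1] q [-0.03 -0.52  2.38  0.44  0.79  0.78] w 0.0
328.55324997887925 217.53542657853757 [  1.79333229  14.40295642 194.50017805]
```

View pics/w1.png

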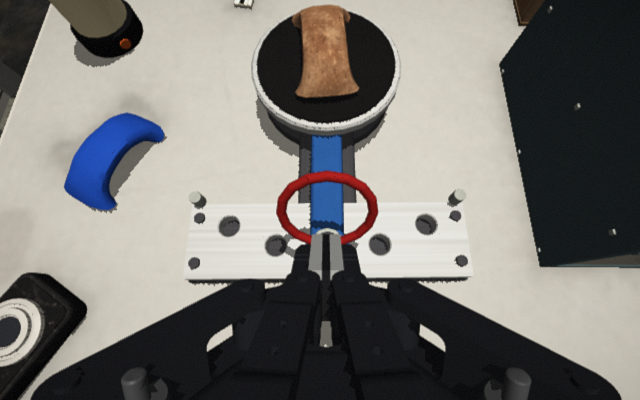

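The wrist view shows the ring spanning (277..377, 171..246), the fingertips just below it at (327,240), and the arm directly behind. I'll measure the ring centre from the red pixels.

```bash
cat >> h.py <<'E'
def ring():
    s=arm.observe();f=arm.grab_frame('wrist');T=f['tool_from_camera'];im=f['pixels'].astype(int);d=f['depth']
    m=(im[...,0]>90)&(im[...,1]<60)&(im[...,2]<70)&(d>100)&(d<300)
    n,lab,st,_=cv2.connectedComponentsWithStats(m.astype(np.uint8));
    v,u=np.nonzero(m);Z=d[m]
    P=np.stack([(u-f['cx'])/f['fx']*Z,(v-f['cy'])/f['fy']*Z,Z],-1)
    P=rot(s['tcp_rot']).apply(P@T[:3,:3].T+T[:3,3])+s['position']
    x0,y0,yaw=np.load('pose.npy')
    Q=P-[x0,y0,0];c,sn=np.cos(yaw),np.sin(yaw)
    Q=np.stack([c*Q[:,0]+sn*Q[:,1],-sn*Q[:,0]+c*Q[:,1],Q[:,2]],-1)
    return Q,f
E
python3 -c "
from h import *
Q,f=ring();lo,hi=np.percentile(Q,[1,99],axis=0);print(len(Q),lo,hi,(lo+hi)/2)
b=Q[Q[:,2]>np.percentile(Q[:,2],90)];print('top',b.mean(0))
"
```

```text
1724 [-158.0962631   -28.52035862   68.35999262] [-128.77104628   29.13973102  115.27391309] [-143.43365469    0.3096862    91.81695286]
top [-131.63377854    0.33375328  114.77554606]
```

```bash
python3 -c "
from h import *
p=np.load('pose.npy');p[:2]+=3.5*np.array([np.cos(p[2]),np.sin(p[2])]);np.save('pose.npy',p)
delta(target(190,sgn=-1,pitch=55))
delta(target(145,sgn=-1,pitch=55))"
```

```text
t 2.58 turn units [ 0.01 -0.01 -0.06] shift cm [ 1.61  0.83 -2.04] F [ 0.2  0.3 -0.4] q [-0.02 -0.52  2.38  0.44  0.8   0.78] w -0.0
t 2.58 turn units [ 0.01 -0.01 -0.06] shift cm [ 3.83  2.14 -5.72] F [ 0.2  0.3 -0.4] q [-0.02 -0.52  2.38  0.44  0.8   0.78] w -0.0
```

Emit:
apply_moves(increments="0 0 0 0.6 0.3 -0.7 1;0 0 0 0.5 0.3 -0.7 1;0 0 0 0.5 0.2 -0.6 1;0 0 0 0 0 0 1")

```text
time_s: 2.92
position: [441.5, 108.0, 245.0]
tcp_rot: [-0.079, 0.919, 0.254, 0.29]
contact_force: [-0.1, 0.3, -0.2]
width: -0.002
grasp_force: 0.0
```

Emit:
apply_moves(increments="0 0 0 0.5 0.3 -0.8 1;0 0 0 0.5 0.3 -0.8 1;0 0 0 0.4 0.3 -0.7 1;0 0 0 0.4 0.2 -0.7 1;0 0 0 0.4 0.2 -0.7 1")

```text
time_s: 3.33
position: [463.7, 120.8, 208.8]
tcp_rot: [-0.079, 0.919, 0.254, 0.291]
contact_force: [-0.8, 0.4, -0.2]
width: -0.001
grasp_force: 0.0
```

```bash
python3 -c "
from h import *
delta(target(145,sgn=-1,pitch=55))
delta(target(145,sgn=-1,pitch=43))
f=arm.grab_frame('side');a=cv2.resize(f['pixels'][170:250,260:380,::-1],None,fx=5,fy=5,interpolation=2)
f=arm.grab_frame('wrist');b=cv2.resize(f['pixels'][100:300,200:460,::-1],None,fx=0.77,fy=0.77,interpolation=3)
o=np.zeros((400,800,3),np.uint8);o[:,:600]=a;o[:b.shape[0],600:]=b[:,:200];cv2.imwrite('pics/i1.png',o)
"
```

```text
t 3.33 turn units [ 0.01  0.03 -0.07] shift cm [-0.06 -0.03 -0.2 ] F [-0.8  0.4 -0.2] q [ 0.04 -0.25  2.3   0.51  0.6   0.72] w -0.0
t 3.33 turn units [ 1.23 -2.03 -0.07] shift cm [-2.03 -1.19 -2.19] F [-0.8  0.4 -0.2] q [ 0.04 -0.25  2.3   0.51  0.6   0.72] w -0.0
```

View pics/i1.png

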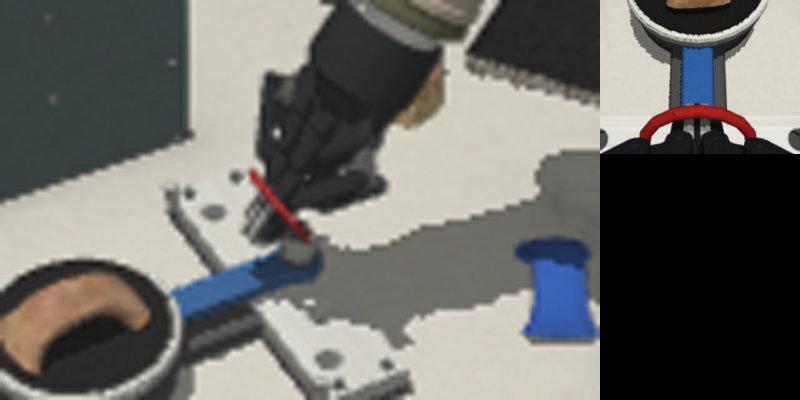

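The side crop shows the fingertips through the red ring at about (265,215), with no contact force. Next I'll shallow the pitch about the ring centre.

Emit:
apply_moves(increments="0.31 -0.51 0 -0.5 -0.3 -0.5 1;0.31 -0.51 0 -0.5 -0.3 -0.5 1;0.31 -0.51 0 -0.5 -0.3 -0.5 1;0.31 -0.51 -0.07 -0.5 -0.3 -0.6 1;0 0 0 0 0 0 1")

```text
time_s: 3.85
position: [441.8, 108.2, 186.0]
tcp_rot: [-0.106, 0.885, 0.24, 0.385]
contact_force: [-0.7, -0.2, -0.4]
width: 0.0
grasp_force: 0.0
```

```bash
python3 -c "
from h import *
delta(target(145,sgn=-1,pitch=43))
"
```

```text
t 3.85 turn units [-0.03 -0.    0.02] shift cm [0.16 0.07 0.09] F [-0.7 -0.2 -0.4] q [-0.04 -0.3   2.45  1.04  0.48  0.17] w 0.0
```

Emit:
apply_moves(increments="0 0 0 0 0 0.4 1;0 0 0 0 0 0.4 1;0 0 0 0 0 0.4 1;0 0 0 0 0 0.3 1;0 0 0 0 0 0 1")

```text
time_s: 4.27
position: [443.6, 108.4, 202.8]
tcp_rot: [-0.105, 0.885, 0.241, 0.384]
contact_force: [0.6, -1.1, -3.5]
width: -0.001
grasp_force: 1.3
```

Emit:
apply_moves(increments="0 0 0 0 0 0.3 1;0 0 0 0 0 0.3 1;0 0 0 0 0 0 1")

```text
time_s: 4.52
position: [442.9, 108.3, 207.6]
tcp_rot: [-0.105, 0.885, 0.24, 0.384]
contact_force: [-2.1, -0.1, -5.1]
width: -0.002
grasp_force: 2.5
```

```bash
python3 -c "
from h import *
delta(target(145,sgn=-1,pitch=43,lift=36))
Q,f=ring();b=Q[Q[:,2]>np.percentile(Q[:,2],90)];print('top',b.mean(0))
"
```

```text
t 4.52 turn units [-0.01 -0.03  0.02] shift cm [0.05 0.06 1.53] F [-2.1 -0.1 -5.1] q [-0.04 -0.37  2.45  0.93  0.52  0.3 ] w -0.0
top [-134.56745975    0.35003062  118.53668432]
```

Emit:
apply_moves(increments="0 0 0 0 0 0.4 1;0 0 0 0 0 0.4 1;0 0 0 0 0 0.3 1;0 0 0 0 0 0.3 1;0 0 0 0 0 0 1")

```text
time_s: 4.98
position: [442.9, 108.2, 221.8]
tcp_rot: [-0.105, 0.885, 0.24, 0.384]
contact_force: [-4.7, -2.9, -6.8]
width: 0.001
grasp_force: 4.5
```

```bash
python3 -c "
from h import *
delta(target(145,sgn=-1,pitch=43,lift=36))
Q,f=ring();b=Q[Q[:,2]>np.percentile(Q[:,2],90)];print('top',b.mean(0))
f=arm.grab_frame('side');cv2.imwrite('pics/l1.png',cv2.resize(f['pixels'][170:250,260:380,::-1],None,fx=5,fy=5,interpolation=2))
"
```

```text
t 4.98 turn units [-0.   -0.02  0.02] shift cm [0.04 0.07 0.11] F [-4.7 -2.9 -6.8] q [-0.04 -0.41  2.44  0.87  0.54  0.36] w 0.0
top [-134.3503983     0.54434127  132.40453741]
```

View pics/l1.png

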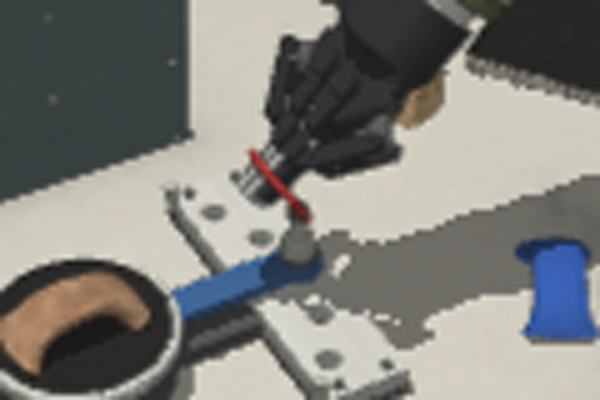

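The ring has risen about 18 mm (top at (275,165), pin clear). I'll compute the swing.

```bash
python3 -c "
from h import *
s=arm.observe();x0,y0,_=np.load('pose.npy');p=s['position'];d=(p-[x0,y0,0])[:2]
prev=d
for k in range(1,7):
  a=np.radians(-2.5*k);c,sn=np.cos(a),np.sin(a);n=np.array([c*d[0]-sn*d[1],sn*d[0]+c*d[1]]);print(np.round((n-prev)/10,2));prev=n
"
```

```text
[-0.54  0.96]
[-0.5   0.98]
[-0.45  1.01]
[-0.41  1.02]
[-0.37  1.04]
[-0.32  1.06]
```

Emit:
apply_moves(increments="0 0 -0.25 -0.27 0.48 0 1;0 0 -0.25 -0.27 0.48 0 1;0 0 -0.25 -0.25 0.49 0 1;0 0 -0.25 -0.25 0.49 0 1;0 0 0 0 0 0 1")

```text
time_s: 5.5
position: [432.0, 128.2, 221.1]
tcp_rot: [-0.088, 0.895, 0.201, 0.388]
contact_force: [-3.7, -2.0, -6.4]
width: 0.001
grasp_force: 3.7
```

```bash
cat >> h.py <<'E'
def swing():
    Q,f=ring();b=Q[Q[:,2]>np.percentile(Q[:,2],85)].mean(0)
    # mean of whole ring angular extremes
    a=np.degrees(np.arctan2(Q[:,1],-Q[:,0]));lo,hi=np.percentile(a,[1,99]);print('ring top',np.round(b,1),'angle mid',round((lo+hi)/2,2),'top angle',round(np.degrees(np.arctan2(b[1],-b[0])),2),len(Q))
E
python3 -c "
from h import *
delta(target(145,np.radians(5),sgn=-1,pitch=43,lift=37));swing()
"
```

```text
t 5.5 turn units [-0.01 -0.03  0.02] shift cm [0.1  0.02 0.27] F [-3.7 -2.  -6.4] q [ 0.05 -0.45  2.48  0.72  0.44  0.63] w 0.0
ring top [-133.9   12.4  131.3] angle mid 5.22 top angle 5.31 1915
```

```bash
python3 -c "
from h import *
delta(target(145,np.radians(5),sgn=-1,pitch=50,lift=35.))
s=arm.observe()
for a in (5,7.5,10,12.5,15): print(np.round(target(145,np.radians(a),sgn=-1,pitch=50,lift=36)[0]/10,2))
"
```

```text
t 5.55 turn units [-0.61  1.24  0.  ] shift cm [1.24 0.58 1.28] F [-4.9 -1.8 -6.7] q [ 0.05 -0.45  2.48  0.72  0.44  0.63] w -0.0
[44.46 13.38 23.51]
[44.04 14.34 23.51]
[43.65 15.31 23.51]
[43.3  16.29 23.51]
[43.   17.29 23.51]
```

Emit:
apply_moves(increments="-0.15 0.31 0 0.3 0.15 0.33 1;-0.15 0.31 0 0.3 0.15 0.33 1;-0.15 0.31 0 0.3 0.15 0.33 1;-0.15 0.31 0 0.3 0.15 0.33 1;0 0 0 0 0 0 1")

```text
time_s: 5.97
position: [444.5, 133.5, 234.5]
tcp_rot: [-0.076, 0.917, 0.207, 0.332]
contact_force: [-12.3, -7.1, -6.5]
width: -0.001
grasp_force: 7.4
```

```bash
python3 -c "
from h import *
delta(target(145,np.radians(15),sgn=-1,pitch=50,lift=36.));swing()
"
```

```text
t 5.97 turn units [ 0.   -0.05 -2.  ] shift cm [-1.45  3.94  0.06] F [-12.3  -7.1  -6.5] q [ 0.09 -0.4   2.38  0.45  0.55  0.9 ] w -0.0
ring top [-133.7   12.   131. ] angle mid 5.04 top angle 5.14 1915
```

Emit:
apply_moves(increments="0 0 -0.25 -0.27 0.47 0 1;0 0 -0.25 -0.25 0.47 0 1;0 0 -0.25 -0.22 0.48 0 1;0 0 -0.25 -0.21 0.48 0 1;0 0 -0.25 -0.19 0.48 0 1")

```text
time_s: 6.43
position: [433.1, 157.2, 234.5]
tcp_rot: [-0.057, 0.927, 0.156, 0.337]
contact_force: [-2.7, -2.9, -6.3]
width: 0.002
grasp_force: 3.2
```

Emit:
apply_moves(increments="0 0 -0.25 -0.17 0.48 0 1;0 0 -0.25 -0.15 0.49 0 1;0 0 -0.25 -0.13 0.49 0 1;0 0 0 0 0 0 1")

```text
time_s: 6.77
position: [428.5, 172.3, 234.5]
tcp_rot: [-0.046, 0.932, 0.125, 0.338]
contact_force: [-2.8, -0.8, -6.1]
width: 0.002
grasp_force: 3.4
```

```bash
python3 -c "
from h import *
delta(target(145,np.radians(15),sgn=-1,pitch=50,lift=36.));swing()
"
```

```text
t 6.77 turn units [-0.01 -0.02  0.03] shift cm [0.16 0.06 0.06] F [-2.8 -0.8 -6.1] q [ 0.27 -0.41  2.39 -0.    0.47  1.58] w 0.0
ring top [-129.7   34.7  131. ] angle mid 15.15 top angle 14.97 1978
```

Emit:
apply_moves(increments="0 0 0 0 0 -0.4 1;0 0 0 0 0 -0.4 1;0 0 0 0 0 -0.4 1;0 0 0 0 0 -0.4 1;0 0 0 0 0 -0.4 1")

```text
time_s: 7.23
position: [429.4, 171.7, 215.3]
tcp_rot: [-0.046, 0.931, 0.126, 0.34]
contact_force: [-0.0, -1.0, 0.1]
width: 0.007
grasp_force: 0.3
```

Emit:
apply_moves(increments="0 0 0 0 0 -0.3 1;0 0 0 0 0 -0.3 1;0 0 0 0 0 -0.3 1;0 0 0 0 0 -0.3 1;0 0 0 0 0 0 1")

```text
time_s: 7.65
position: [429.0, 171.9, 202.7]
tcp_rot: [-0.046, 0.931, 0.126, 0.339]
contact_force: [-1.0, -0.5, -0.1]
width: 0.002
grasp_force: 0.0
```

```bash
python3 -c "
from h import *
delta(target(145,np.radians(15),sgn=-1,pitch=50,lift=0.));swing()
"
```

```text
t 7.65 turn units [-0.01  0.01  0.03] shift cm [ 0.1   0.1  -0.36] F [-1.  -0.5 -0.1] q [ 0.27 -0.33  2.4  -0.    0.38  1.58] w 0.0
ring top [-129.6   34.8  114.5] angle mid 14.93 top angle 15.02 2392
```

Emit:
apply_moves(increments="0 0 0 0.1 0.1 -0.3 1;0 0 0 -0.5 -0.14 0.6 1;0 0 0 -0.5 -0.14 0.6 1;0 0 0 -0.5 -0.14 0.6 1;0 0 0 -0.5 -0.14 0.6 1")

```text
time_s: 8.12
position: [409.7, 167.4, 224.1]
tcp_rot: [-0.046, 0.931, 0.126, 0.339]
contact_force: [0.3, -0.1, 0.3]
width: 0.002
grasp_force: 0.0
```

```bash
python3 -c "
from h import *
delta(target(205,np.radians(15),sgn=-1,pitch=50,lift=0.));swing()
"
```

```text
t 8.12 turn units [-0.01  0.01  0.02] shift cm [-1.69 -0.48  2.09] F [ 0.3 -0.1  0.3] q [ 0.27 -0.47  2.45 -0.01  0.46  1.58] w 0.0
ring top [-130.1   34.8  114.2] angle mid 14.9 top angle 14.96 2286
```

Emit:
apply_moves(increments="0 0 0 -0.4 -0.11 0.5 1;0 0 0 -0.4 -0.11 0.5 1;0 0 0 -0.4 -0.11 0.5 1;0 0 0 0 0 0 1")

```text
time_s: 8.5
position: [398.1, 164.2, 239.8]
tcp_rot: [-0.046, 0.931, 0.126, 0.34]
contact_force: [-0.4, -0.3, 0.4]
width: -0.003
grasp_force: 0.0
```

```bash
python3 -c "
from h import *
delta(target(205,np.radians(15),sgn=-1,pitch=50,lift=0.));swing()
"
```

```text
t 8.5 turn units [-0.01  0.03  0.02] shift cm [-0.52 -0.16  0.52] F [-0.4 -0.3  0.4] q [ 0.27 -0.56  2.47 -0.01  0.53  1.58] w -0.0
ring top [-130.    35.1  114.1] angle mid 14.8 top angle 15.12 1857
```

Emit:
apply_moves(increments="0 0 0 -0.05 0 0.8 1;0 0 0 0 0 1 1;0 0 0 0 0 1.2 1;-0.1 0.4 0 0 0 1.5 1;-0.1 0.4 0 0 0 1.5 1")

```text
time_s: 8.97
position: [397.1, 164.0, 299.1]
tcp_rot: [-0.042, 0.943, 0.127, 0.304]
contact_force: [0.1, 0.2, 0.9]
width: 0.004
grasp_force: 0.0
```

Emit:
apply_moves(increments="-0.1 0.4 0 0 0 1.5 1;-0.1 0.4 0 0 0 1.5 1;0 0 0 0 0 1 1;0 0 0 0 0 0 1;0 0 0 0 0 0 1")

```text
time_s: 9.38
position: [397.6, 164.2, 339.1]
tcp_rot: [-0.038, 0.953, 0.128, 0.272]
contact_force: [-0.0, -0.0, -0.6]
width: 0.005
grasp_force: 0.0
```

```bash
python3 -c "
from h import *
delta(target(205,np.radians(15),sgn=-1,pitch=50));swing()
f=arm.grab_frame('side');cv2.imwrite('pics/e1.png',cv2.resize(f['pixels'][170:320,220:380,::-1],None,fx=4,fy=4,interpolation=2))
"
```

```text
t 9.38 turn units [ 0.39 -1.57  0.03] shift cm [-0.47 -0.16 -9.4 ] F [-0.  -0.  -0.6] q [ 0.27 -0.64  2.3   0.    0.92  1.58] w 0.01
ring top [-130.    34.5  114. ] angle mid 14.86 top angle 14.85 868
```

View pics/e1.png

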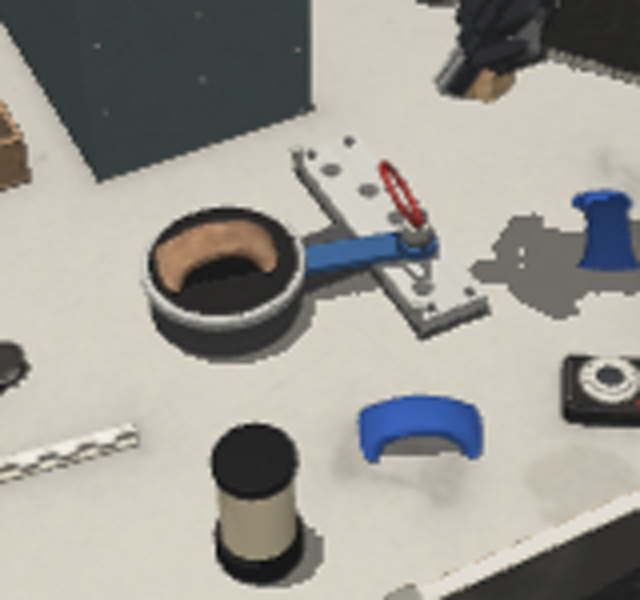

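The arm now sits in the next hole toward the lamp, with the barrel at (415,240) and the ring down at its home height. The sherd is centred on the turntable, nothing else has moved, and the gripper is clear.

```bash
python3 -c "
from h import *
print(arm.close_job())"
```

```text
the job is handed in; nothing more can be done
None
```

The job is handed in: the swing arm is one hole (about 15°) toward the lantern lamp with the pin fully home by the ring height. The sherd still lies on the middle of the turntable, and the gripper is clear of everything (about 9.4 s of the 35 s used).

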